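# Start the balance and tare the decant jar

### The job

Get the balance on the vanity ready for decanting into the crystal jar that stands on its pan: switch on the mains rocker at the right of its deck by pressing down its raised front half, then press the round power key fully down and let it up, then press the wide tare key fully down and let it up. Press gently, touching the balance with the fingertips only, and do not press the two small keys between. Pick nothing up: the jar stays standing on the pan, and the funnel, flasks, stopper and vials stay where they are.

Things in the scene. Friction and masses are not known exactly. Their poses are not given: they have to be found in the camera images.
- balance: Digital precision balance, white, 260 mm deep (x) x 210 mm wide (y), does not shift. Origin: centre of its underside; -x is its front, turned to the robot, +y its left. Front panel slopes down to the front at 0.217 rad, 68 mm high at x=-30 mm, 46 mm at x=-130 mm, with the display and a row of four grey keys. Behind it a level deck, 68 mm high, with the round pan and, at the right, the rocker.
- pan (a point): Centre of the top of the round steel weighing pan, 120 mm across, 80 mm above the vanity top.
- rocker (a joint): Grey mains rocker, 30 mm long (x) x 22 mm wide, in a black frame 3 mm high on the deck at x=0, y=-83 mm of the balance. Angle about its middle line (along y), rad: 0 off (starts 0 to 0.03), 0.32 fully on. Off: near half stands up at a slope, far half level. On: near half level, 6.5 mm above the deck, far half up. Takes about 2 N at its end; stays where it is left.
- rocker_on (a point): Point on top of the near (front, -x) half of the mains rocker, 13 mm in front of its middle line, 2 mm from its outer edge; moves with it. Off, it is about 4 mm higher than the middle. Pushing it straight down about 4 mm switches on; keep clear of the far half. Site axes = the balance's when off.
- power_key (a joint): Travel of the power key, m: 0 = up, 0.004 = fully down.
- power_key_top (a point): Round power key, 20 mm across, at the left end of the row (y=+72 mm). Site: centre of its top, 7 mm above the panel at rest; z axis = the panel's normal = line of travel. Spring key, 4 mm travel, about 1.6 N to start, 5 N fully down, comes up by itself.
- tare_key (a joint): Travel of the tare key, m: 0 = up, 0.004 = fully down.
- tare_key_top (a point): Wide bar-shaped tare key, 40 mm (y) x 16 mm, at the right end of the row (y=-70 mm). Site: centre of its top, 7 mm above the panel at rest; z axis = the panel's normal = line of travel. Spring key, 4 mm travel, about 1.6 N to start, 5 N fully down, comes up by itself.
- unit_key (a joint): Travel of the units key, m; small square key, 12 mm, second from the left (y=+26 mm), same height and spring as the others. Not to be pressed.
- print_key (a joint): Travel of the print key, m; small square key, 12 mm, third from the left (y=-16 mm), same height and spring as the others. Not to be pressed.
- jar: Squat crystal jar, open and empty, 72 mm across, 48 mm tall, loose, standing on the weighing pan. Origin: centre of its underside, z up its axis.
- funnel: Small stainless steel decant funnel, loose, upside down on the vanity top at the right of the balance: mouth 56 mm across below, stem up, 72 mm tall. Origin: centre of its underside.
- tray: Rectangular marble tray, 280 x 200 mm, rim 18 mm high, heavy, on the other side of the work. Origin: centre of its underside.
- stand: Wooden display stand on the tray, 55 x 170 x 30 mm with five round slots in a row along its y, heavy. Origin: centre of its underside.
- flask_a: Tall cobalt glass flask on the tray, loose, 60 mm across, 190 mm tall. Origin: centre of its underside.
- flask_b: Tall cobalt glass flask on the tray, loose, 54 mm across, 165 mm tall. Origin: centre of its underside.
- stopper: Crystal stopper of the jar on the tray, loose, 48 mm across, 48 mm tall. Origin: centre of its underside.
- vial_1: Narrow tester vial, 14 mm across, 77 mm tall, standing loose in a slot of the stand. Origin: centre of its underside.
- vial_2: Narrow tester vial, 14 mm across, 77 mm tall, standing loose in a slot of the stand. Origin: centre of its underside.
- vial_3: Narrow tester vial, 14 mm across, 77 mm tall, standing loose in a slot of the stand. Origin: centre of its underside.
Not all that is in view belongs to the job. What is shaped like the jar but purple or turquoise is not meant.

How it is judged:
By the outcome, as a careful person would: the job done as asked, in the order asked, and still so for the second after the job is handed in, with the robot touching nothing.
It also fails if it takes over 45 s, if anything falls off the work surface, if the arm or the gripper's body presses on something with over 40 N, if the wrist force passes 120 N, or if a joint passes its speed limit or range.

### The arm

A 7-joint arm with a two-finger parallel gripper is mounted at the origin on the work surface. World frame = base frame: x ahead of the robot, y to its left, z up, the work surface at z = 0. Lengths are in mm, angles in rad, forces in N, time in s.
With the tool pointing down it reaches from about 425 to 800 mm from the base axis. Payload 8.3 kg.
Tool frame: the origin (TCP) lies midway between the tips of the shut fingers; the grasp point (between the pads) lies 19 mm behind it (arm.grip_point_offset is the distance from the TCP to the grasp point, in mm); z points along the fingers, y is the line along which they close (so a half turn about z gives the same grasp; the last joint's range is limited). The gripper opens to 85 mm and grips with 20 to 120 N. Pads are 22 mm wide; open, the fingers measure 114 mm over their backs; the gripper's body (76 mm by 85 mm) begins 54 mm behind the grasp point. The pads swing forward as they close: fully open they stand 13 mm farther back than shut.
Start: joints at [-1.171, 0.383, 0.016, 1.37, -0.006, 1.388, -0.046], TCP at [278.983, 559.26, 231.279] pointing down, gripper open.
Joint ranges: [-2.95, 2.95], [-0.25, 2.06], [-1.52, 1.56], [0.18, 2.33], [-1.44, 4.58], [0.02, 2.06], [-3.01, 3.01]. Speed limits (rad/s): [2.39, 2.39, 3.01, 3.01, 3.14, 3.14, 3.14].

### API

Orientations are given as a 3x3 rotation matrix whose columns are the frame's x, y, z axes.
In Python, from rig import arm gives the robot as it stands.
- The arm moves only by the tool drive_tool, never from a script. Its argument "steps" is one flat list of numbers, 7 for each row, row after row: the turn, a rotation vector about the tool's x, y, z in rad, then the shift along the tool's x, y, z in mm, then the opening, from 0 (shut) to 1 (fully open). A call has 1 to 8 rows; each row shifts and turns the commanded pose from where the row before left it, along the tool's axes as they then stand; what a row does not reach is not made up. A row lasts 1/10 s, in which the tool goes at most 50 mm and 8.59 degrees, less where a joint would pass 70% of its speed; a pose out of reach is approached as far as the arm can. A call with a gripper value outside its range is refused whole. The fingers move at their own pace and stop on an object; "force" is the grip in N (left out, the last holds). Time passes only in rows, so rows that do not move let the fingers close. It gives the time, the measured TCP pose, the force, the opening and the grip force at its end, in the units of the state.
- arm.sense(): the state, without advancing time (a new reading comes with each control period).
- arm.grab_frame(name): name is "side" or "top"; returns a dict with "image" (420x560x3 uint8, blue, green, red), "fovy" (degrees; the focal length in pixels is half the picture's height over the tangent of half this angle, whatever the lens; pixels are square), "cx", "cy" (the principal point, pixels), "xyz" and "rotation" of the camera in the world. Camera axes: x right, y down, z forward; pixel columns grow to the right and rows downward; lengths in mm; the calibration is good to about 2 mm. A picture is of the moment at which its call begins. There is no depth.
- arm.finish_job(): hands the job in; it is judged then, once.
The state is a dict: "clock": time; "joints": joint angles; "qd": joint speeds; "effort": joint torques, N m; "position": TCP position; "tcp_rot": TCP orientation; "ft_force": force on the tool from outside, world axes, zero at the start; "torque": the same for the moment, N m; "opening": finger opening in mm; "grip_force": force on a finger pad.
Only numpy, scipy, OpenCV 4.12 (cv2) and the standard library are available. Lean on these libraries where they do the work, as an engineer would, in place of code of your own. Each camera call takes 0.05 s, during which the arm holds its last target. There are 200 camera calls.

## Working session

There is one attempt and no reset: what is moved stays moved. The work goes in short steps, Python scripts to look and compute and a tool call to move; the robot and the scene stay as the last step left them, time stands still between calls to the robot, and variables do not carry over. Pictures are saved under pics/ and viewed, at most 10 in all, crops included, and the job is handed in when it is done.

Besides the shell and the picture viewer there is one more tool, called after "Emit:" as name(argument=value, ...) on one line, values as JSON. drive_tool: Moves the arm, as the interface text tells. Its arguments: {"type":"object","properties":{"steps":{"type":"array","items":{"type":"number"}},"force":{"type":"number"}},"required":["steps"]}

```bash
mkdir -p pics; python3 - <<'E'
from rig import arm
import cv2,numpy as np
for n in("side","top"):
    f=arm.grab_frame(n); cv2.imwrite(f"pics/{n}0.png",f["image"])
    np.savez(n+"0.npz",**f)
    print(n,f["fovy"],f["cx"],f["cy"],f["xyz"],np.round(f["rotation"],4).tolist())
s=arm.sense(); print(s["clock"],s["position"],np.round(s["tcp_rot"],3).tolist(),s["opening"],s["ft_force"])
E
```

```text
side 54.44474774849148 282.8017956635125 206.01810392814073 [317.84383133 529.09789232 741.05014232] [[-0.9318, -0.2593, 0.2539], [-0.3629, 0.6589, -0.6589], [0.0036, -0.7061, -0.7081]]
top 56.7229425469458 283.4522773538029 207.6417717217641 [ 399.92343287  -84.06593102 1055.63716881] [[-0.0011, -0.9872, 0.1597], [-1.0, 0.0008, -0.0016], [0.0015, -0.1597, -0.9872]]
0.1 [278.79605476 558.89387039 230.39903137] [[-0.895, 0.446, -0.001], [0.446, 0.895, -0.002], [-0.0, -0.002, -1.0]] 85.11695915717326 [ 1.1448537   0.56925581 -0.0605077 ]
```

View pics/top0.png

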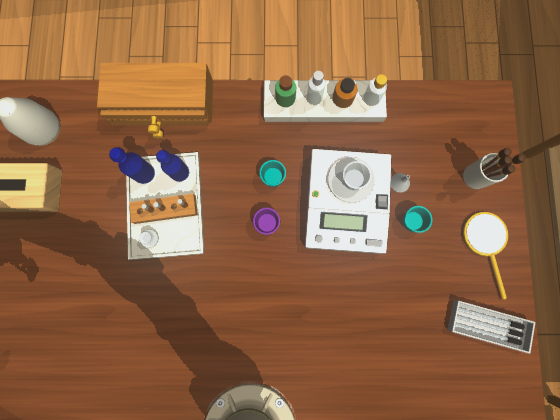

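View pics/side0.png

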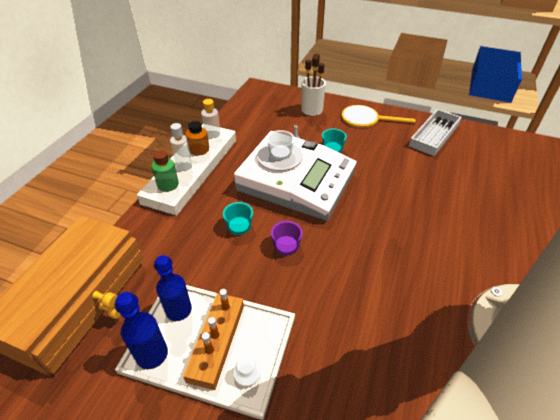

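Top view: the balance is at about (307–391, 150–252) with its keys along row ~240 and the rocker at (382,201). The teal jar and the funnel are close on its right. Side view: the keys run from (324,197) to (345,163), with the rocker at (310,146). I'll zoom in on both.

```bash
python3 - <<'E'
import cv2,numpy as np
a=np.load("top0.npz")["image"][140:265,295:425]; b=np.load("side0.npz")["image"][125:225,230:365]
cv2.imwrite("pics/topc.png",cv2.resize(a,None,fx=4.6,fy=4.6,interpolation=cv2.INTER_CUBIC))
cv2.imwrite("pics/sidec.png",cv2.resize(b,None,fx=5.8,fy=5.8,interpolation=cv2.INTER_CUBIC))
E
```

```text
(no output)
```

View pics/topc.png

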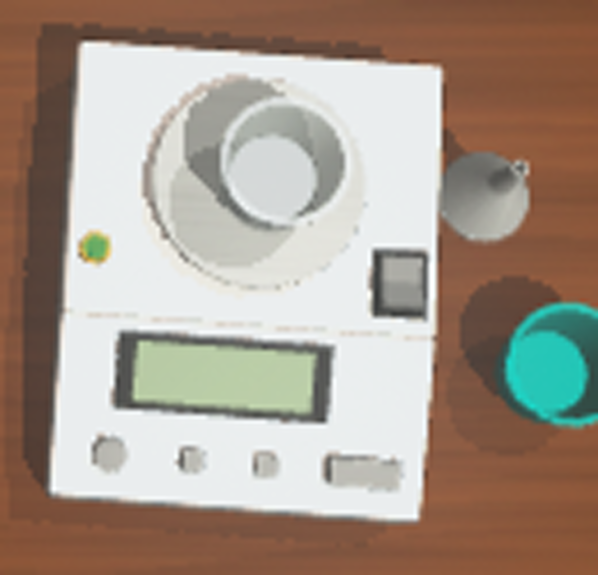

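View pics/sidec.png

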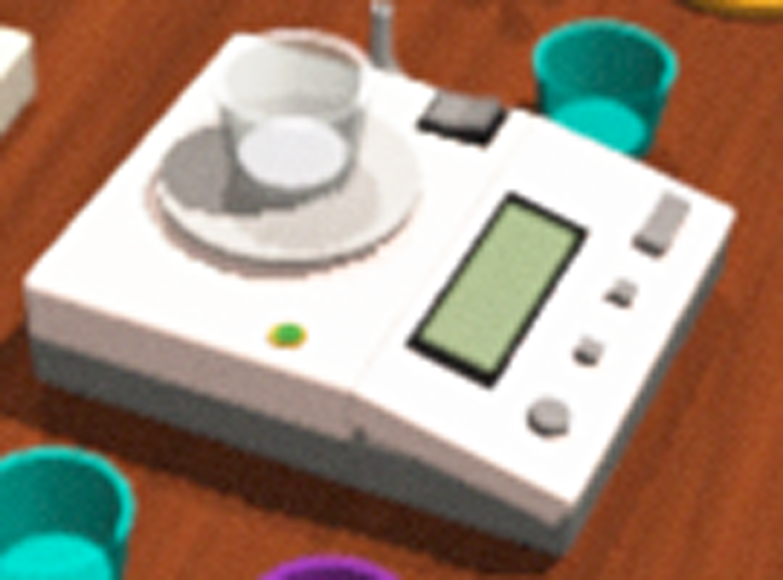

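```bash
cat >fit.py <<'E'
import numpy as np
from scipy.optimize import least_squares
F={n:np.load(n+"0.npz") for n in("top","side")}
def proj(n,P,off=0):
    f=F[n]; c=(P-f["xyz"]-off)@f["rotation"]; fl=210/np.tan(np.radians(float(f["fovy"]))/2)
    return c[:,:2]/c[:,2:]*fl+[float(f["cx"]),float(f["cy"])]
sl=.22
pz=lambda x,h:np.array([x-h*np.sin(.217),0,68-sl*(-30-x)+h*np.cos(.217)])
K=lambda kx,y:pz(kx,7)+[0,y,0]
C=[(130,105,68),(130,-105,68),(-130,105,46),(-130,-105,46),(-30,105,68),(-30,-105,68)]
T=np.array([(80,42),(441,66),(51,494),(420,521),(66,312),(436,338),(109,452),(193,459),(266,463),(367,472)])
S=np.array([(25,285),(570,503),(735,212),(365,388),(520,110),(549,412),(622,289),(588,347),(664,216)])
T=(T+.5)/4.6-.5+[295,140]; S=(S+.5)/5.8-.5+[230,125]
def W(p,L):
    c,s=np.cos(p[2]),np.sin(p[2]); return np.array(L)@np.array([[c,s,0],[-s,c,0],[0,0,1]])+[p[0],p[1],0]
def res(p):
    k=[K(p[3],y) for y in(72,26,-16,-70)]
    rt=proj("top",W(p,C+k),p[4:7])-T
    rs=proj("side",W(p,[C[i] for i in(0,2,3,4,5)]+[k[0],k[2],k[1],k[3]]),p[7:10])-S
    return np.r_[rt.ravel(),rs.ravel(),p[4:10]/3]
if __name__=="__main__":
    r=least_squares(res,[560,-200,0,-105]+[0]*6); p=r.x
    print(np.round(p,3)); print(np.round(r.fun[:-6].reshape(-1,2),1).tolist())
    print("pow",W(p,[K(p[3],72)]),"tare",W(p,[K(p[3],-70)]),"rock",W(p,[(-13,-83,0)]),"pan",W(p,[(50,0,80)]))
    np.save("p.npy",p)
E
python3 fit.py
```

```text
[ 5.82330e+02 -2.55991e+02 -6.70000e-02 -1.04078e+02  1.14000e-01
 -3.88000e-01  1.68600e+00 -1.14000e-01  3.88000e-01  8.42000e-01]
[[-0.6, -0.5], [0.4, -0.6], [-0.4, 0.2], [0.4, -0.2], [-1.0, 0.4], [0.1, 0.1], [0.6, 0.4], [0.2, 0.1], [0.7, 0.3], [-0.2, -0.3], [-0.9, -0.3], [0.8, -0.3], [-0.3, -0.4], [-2.0, 0.4], [2.9, 1.1], [0.2, -0.1], [-0.1, -0.3], [0.1, -0.4], [-0.4, 0.3]]
pow [[ 481.82468871 -177.05478231   58.53863817]] tare [[ 472.27739453 -318.73346516   58.53863817]] rock [[ 563.77911534 -337.92897003    0.        ]] pan [[ 632.21701982 -259.35255353   80.        ]]
```

Emit:
drive_tool(steps=[0,0,-0.132,0,0,0,0,0,0,-0.132,0,0,0,0,0,0,-0.132,0,0,0,0,0,0,0,-22,-40,0,0,0,0,0,-22,-40,0,0,0,0,0,-22,-40,0,0,0,0,0,-22,-40,0,0,0,0,0,-22,-40,0,0], force=20)

```text
clock: 0.9
position: [375.8, 350.4, 230.9]
tcp_rot: [[-0.998, 0.067, -0.0], [0.067, 0.998, -0.0], [0.0, -0.0, -1.0]]
ft_force: [0.5, 0.8, -0.3]
opening: 0.3
grip_force: 0.0
```

```bash
cat >go.py <<'E'
import sys,numpy as np
from rig import arm
from scipy.spatial.transform import Rotation as R
p=np.load("p.npy"); s=arm.sense(); T=np.array(s["tcp_rot"])
Rb=R.from_euler("z",p[2]).as_matrix()
def show(bal,tilt):
    """balance-frame target, tool x=-X_b, tilt of tool z to the panel normal"""
    t=Rb@np.array(bal)+[p[0],p[1],0]
    G=Rb@R.from_euler("y",-tilt).as_matrix()@np.diag([-1,1,-1])
    print("pos",np.round(s["position"],1),"target",np.round(t,1),"shift(tool)",np.round(T.T@(t-s["position"]),1),"shift(goal)",np.round(G.T@(t-s["position"]),1),"turn",np.round(R.from_matrix(T.T@G).as_rotvec(),3))
if __name__=="__main__":
    a=[float(v) for v in sys.argv[1:]]; show(a[:3],a[3])
    print("q",np.round(s["joints"],2),"t",s["clock"],"F",np.round(s["ft_force"],1),"open",s["opening"])
E
python3 go.py -19 -83 100 0
```

```text
pos [375.8 350.4 230.9] target [ 557.8 -337.5  100. ] shift(tool) [-227.6 -674.2  131.1] shift(goal) [-227.9 -674.1  130.9] turn [-0.    -0.     0.001]
q [-0.87  0.14  0.06  1.67 -0.01  1.32  0.7 ] t 0.9 F [ 0.5  0.8 -0.3] open 0.2944398367127155
```

Emit:
drive_tool(steps=[0,0,0,-20,-42,0,0,0,0,0,-20,-42,0,0,0,0,0,-20,-42,0,0,0,0,0,-20,-42,0,0,0,0,0,-18,-42,0,0,0,0,0,-15,-42,0,0,0,0,0,-15,-42,0,0,0,0,0,-15,-42,0,0])

```text
clock: 1.7
position: [495.6, 5.8, 231.1]
tcp_rot: [[-0.998, 0.067, -0.0], [0.067, 0.998, 0.0], [0.0, 0.0, -1.0]]
ft_force: [1.3, 0.4, -0.1]
opening: 0.0
grip_force: 0.0
```

Emit:
drive_tool(steps=[0,0,0,-15,-42,0,0,0,0,0,-15,-42,0,0,0,0,0,-15,-42,0,0,0,0,0,-15,-42,0,0,0,0,0,-15,-42,20,0,0,0,0,-10,-42,30,0,0,0,0,0,-42,30,0,0,0,0,0,-42,30,0])

```text
clock: 2.5
position: [557.7, -329.9, 122.8]
tcp_rot: [[-0.998, 0.066, -0.001], [0.066, 0.998, 0.0], [0.001, 0.0, -1.0]]
ft_force: [0.1, -0.6, 0.3]
opening: -0.1
grip_force: 0.0
```

```bash
python3 go.py -19 -83 90 0
```

```text
pos [ 557.7 -329.9  122.8] target [ 557.8 -337.5   90. ] shift(tool) [-0.6 -7.6 32.8] shift(goal) [-0.6 -7.6 32.8] turn [ 0.    -0.001  0.001]
q [ 0.11  0.55  0.54  1.47 -0.29  1.21  2.2 ] t 2.5 F [ 0.1 -0.6  0.3] open -0.1065367116434288
```

Emit:
drive_tool(steps=[0,0,0,0,0,0,0,0,0,0,0,-2,12,0,0,0,0,0,0,12,0,0,0,0,0,0,0,0])

```text
clock: 2.9
position: [557.7, -328.2, 98.6]
tcp_rot: [[-0.998, 0.064, -0.002], [0.064, 0.998, 0.002], [0.002, 0.002, -1.0]]
ft_force: [-0.4, 1.0, 0.1]
opening: -0.1
grip_force: 0.0
```

```bash
python3 go.py -19 -83 90 0; python3 - <<'E'
from rig import arm
import cv2,numpy as np
o=[]
for n,r,c in(("top",(150,250),(330,430)),("side",(110,210),(260,360))):
    f=arm.grab_frame(n); o.append(cv2.resize(f["image"][r[0]:r[1],c[0]:c[1]],(400,400),interpolation=cv2.INTER_CUBIC))
cv2.imwrite("pics/near1.png",np.hstack(o))
E
```

```text
pos [ 557.7 -328.2   98.6] target [ 557.8 -337.5   90. ] shift(tool) [-0.7 -9.3  8.6] shift(goal) [-0.7 -9.3  8.6] turn [ 0.002 -0.002  0.003]
q [ 0.11  0.57  0.53  1.49 -0.3   1.17  2.2 ] t 2.9 F [-0.4  1.   0.1] open -0.13889111061948545
```

View pics/near1.png

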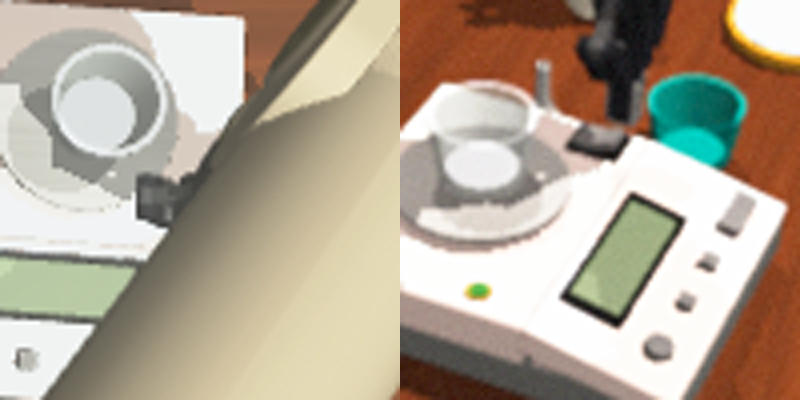

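Emit:
drive_tool(steps=[0,0,0,0,-5,0,0,0,0,0,0,-4,0,0,0,0,0,0,0,0,0])

```text
clock: 3.3
position: [557.0, -340.8, 101.4]
tcp_rot: [[-0.998, 0.068, 0.001], [0.068, 0.998, -0.001], [-0.001, -0.001, -1.0]]
ft_force: [0.4, -0.1, 0.7]
opening: 0.1
grip_force: 0.0
```

```bash
python3 go.py -19 -83 90 0; python3 - <<'E'
from fit import *
p=np.load("p.npy")
q=proj("side",np.vstack([[[557.7,-328.2,98.6]],W(p,[(0,-83,73),(-15,-83,79),(15,-83,74)])]),p[7:10]); print((q-[260,110])*4+[400,0])
E
```

```text
pos [ 557.  -340.8  101.4] target [ 557.8 -337.5   90. ] shift(tool) [-0.5  3.3 11.4] shift(goal) [-0.5  3.3 11.4] turn [-0.001  0.001 -0.   ]
q [ 0.13  0.57  0.54  1.48 -0.31  1.17  2.22] t 3.3 F [ 0.4 -0.1  0.7] open 0.12112632564159144
[[620.07591642 122.72490254]
 [596.04515062 138.80302243]
 [617.01220384 137.32203256]
 [575.81490666 131.94042415]]
```

Emit:
drive_tool(steps=[0,0,0,0,0,0,0,0,0,0,0,0,0,0,0,0,0,0,0,0,0])

```text
clock: 3.6
position: [557.2, -339.4, 100.6]
tcp_rot: [[-0.998, 0.067, -0.0], [0.067, 0.998, 0.0], [0.0, 0.0, -1.0]]
ft_force: [0.8, 0.5, 0.1]
opening: -0.2
grip_force: 0.0
```

```bash
python3 go.py -19 -83 80 0
```

```text
pos [ 557.2 -339.4  100.6] target [ 557.8 -337.5   80. ] shift(tool) [-0.5  1.9 20.6] shift(goal) [-0.5  1.9 20.6] turn [ 0.    -0.     0.001]
q [ 0.13  0.57  0.54  1.48 -0.31  1.17  2.22] t 3.6 F [0.8 0.5 0.1] open -0.1859257761296484
```

Emit:
drive_tool(steps=[0,0,0,0,2,6,0,0,0,0,0,0,6,0,0,0,0,0,0,6,0,0,0,0,0,0,0,0,0,0,0,0,0,0,0,0,0,0,0,0,0,0,0,0,0,0,0,0,0])

```text
clock: 4.3
position: [557.4, -337.8, 82.9]
tcp_rot: [[-0.998, 0.067, 0.0], [0.067, 0.998, -0.0], [-0.0, -0.0, -1.0]]
ft_force: [-0.4, 0.2, -0.1]
opening: -0.2
grip_force: 0.0
```

Emit:
drive_tool(steps=[0,0,0,0,0,1,0,0,0,0,0,0,1,0,0,0,0,0,0,1,0,0,0,0,0,0,1,0,0,0,0,0,0,0,0,0,0,0,0,0,0,0])

```text
clock: 4.9
position: [557.2, -337.6, 78.6]
tcp_rot: [[-0.998, 0.067, -0.0], [0.067, 0.998, -0.0], [0.0, -0.0, -1.0]]
ft_force: [-0.1, -0.4, 0.1]
opening: -0.2
grip_force: 0.2
```

Emit:
drive_tool(steps=[0,0,0,0,0,1,0,0,0,0,0,0,1,0,0,0,0,0,0,0,0,0,0,0,0,0,0,0])

```text
clock: 5.3
position: [557.3, -337.7, 76.5]
tcp_rot: [[-0.998, 0.067, -0.0], [0.067, 0.998, -0.0], [0.0, -0.0, -1.0]]
ft_force: [-0.7, -0.9, -0.2]
opening: -0.0
grip_force: 0.2
```

Emit:
drive_tool(steps=[0,0,0,0,0,1,0,0,0,0,0,0,0,0,0,0,0,0,0,0,0])

```text
clock: 5.6
position: [557.3, -337.6, 75.5]
tcp_rot: [[-0.998, 0.067, -0.0], [0.067, 0.998, -0.0], [0.0, -0.0, -1.0]]
ft_force: [-0.9, 0.1, 0.8]
opening: -0.1
grip_force: 0.3
```

Emit:
drive_tool(steps=[0,0,0,0,0,1,0,0,0,0,0,0,0,0,0,0,0,0,0,0,0])

```text
clock: 5.9
position: [557.3, -337.7, 74.7]
tcp_rot: [[-0.998, 0.067, 0.0], [0.067, 0.998, -0.0], [-0.0, -0.0, -1.0]]
ft_force: [0.1, 0.1, 1.5]
opening: -0.0
grip_force: 1.2
```

Emit:
drive_tool(steps=[0,0,0,0,0,1,0,0,0,0,0,0,0,0,0,0,0,0,0,0,0])

```text
clock: 6.2
position: [557.4, -337.7, 74.5]
tcp_rot: [[-0.998, 0.067, 0.001], [0.067, 0.998, -0.0], [-0.001, 0.0, -1.0]]
ft_force: [-3.3, 2.7, 8.1]
opening: -0.4
grip_force: 4.2
```

Emit:
drive_tool(steps=[0,0,0,0,0,1,0,0,0,0,0,0,0,0,0,0,0,0,0,0,0])

```text
clock: 6.5
position: [557.5, -337.8, 74.4]
tcp_rot: [[-0.998, 0.067, 0.001], [0.067, 0.998, 0.0], [-0.001, 0.0, -1.0]]
ft_force: [-4.7, 3.6, 14.3]
opening: 0.0
grip_force: 7.2
```

Emit:
drive_tool(steps=[0,0,0,0,0,-5,0,0,0,0,0,0,-20,0,0,0,0,0,0,-40,0,0,0,0,0,40,-25,0,0,0,0,25,40,0,0,0,0,0,25,40,0,0,0,0,0,15,40,0,0,0,0,0,0,0,0,0])

```text
clock: 7.3
position: [502.5, -166.8, 162.2]
tcp_rot: [[-0.998, 0.059, -0.001], [0.059, 0.998, 0.004], [0.001, 0.004, -1.0]]
ft_force: [0.2, 1.0, -0.4]
opening: 0.1
grip_force: 0.0
```

```bash
python3 go.py -112 72 90 0.217; python3 - <<'E'
from rig import arm
import cv2,numpy as np
o=[]
f=arm.grab_frame("side")["image"]; g=arm.grab_frame("top")["image"]; f0=np.load("side0.npz")["image"]
g0=np.load("top0.npz")["image"]
A=lambda i:cv2.resize(i[130:170,290:330],(300,300),interpolation=cv2.INTER_NEAREST)
B=lambda i:cv2.resize(i[180:220,362:402],(300,300),interpolation=cv2.INTER_NEAREST)
cv2.imwrite("pics/rock.png",np.vstack([np.hstack([A(f0),A(f)]),np.hstack([B(g0),B(g)])]))
E
```

```text
pos [ 502.5 -166.8  162.2] target [ 475.4 -176.6   90. ] shift(tool) [ 26.4 -11.7  72.2] shift(goal) [ 41.3 -11.6  64.8] turn [ 0.005 -0.218  0.008]
q [-0.2   0.24  0.54  1.75 -0.14  1.19  1.9 ] t 7.3 F [ 0.2  1.  -0.4] open 0.14185165682792344
```

View pics/rock.png

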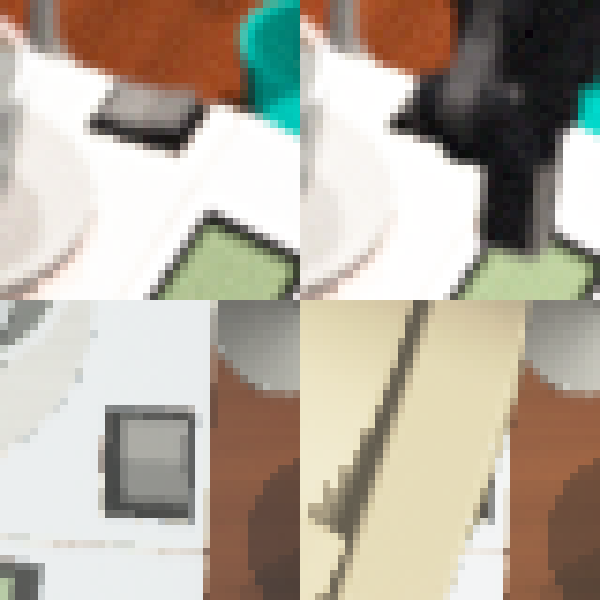

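The arm still hides the rocker here. I'll move on toward the power key and look again.

Emit:
drive_tool(steps=[0,-0.109,0,10,0,0,0,0,-0.109,0,10,0,0,0,0,0,0,20,-5,20,0,0,0,0,0,-5,20,0,0,0,0,0,0,0,0,0,0,0,0,0,0,0])

```text
clock: 8.0
position: [471.8, -182.8, 118.5]
tcp_rot: [[-0.974, 0.069, 0.215], [0.067, 0.998, -0.016], [-0.216, -0.001, -0.976]]
ft_force: [-0.1, 0.6, 0.2]
opening: -0.1
grip_force: 0.0
```

```bash
python3 go.py -112 72 88 0.217; python3 - <<'E'
from rig import arm
import cv2,numpy as np
f=arm.grab_frame("side")["image"]; g=arm.grab_frame("top")["image"]
A=lambda i:cv2.resize(i[130:170,290:330],(300,300),interpolation=cv2.INTER_NEAREST)
B=lambda i:cv2.resize(i[180:220,362:402],(300,300),interpolation=cv2.INTER_NEAREST)
z=cv2.resize(f[110:220,235:375],(764,600),interpolation=cv2.INTER_CUBIC)[:,:]
cv2.imwrite("pics/rock2.png",cv2.resize(np.hstack([A(f),B(g)]),(780,390)))
E
```

```text
pos [ 471.8 -182.8  118.5] target [ 475.4 -176.6   88. ] shift(tool) [ 3.5  6.5 30.5] shift(goal) [ 3.5  6.4 30.5] turn [-0.001  0.    -0.001]
q [-0.19  0.07  0.57  2.05 -0.14  0.83  1.95] t 8.0 F [-0.1  0.6  0.2] open -0.11711408874376701
```

View pics/rock2.png

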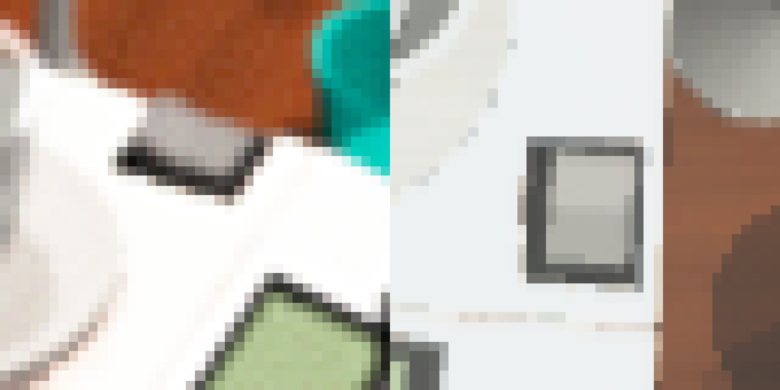

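The rocker now has its far end raised and its near half level with the frame, so it is on. Next is the power key.

Emit:
drive_tool(steps=[0,0,0,3.5,6.5,10,0,0,0,0,0,0,14,0,0,0,0,0,0,14,0,0,0,0,0,0,12,0,0,0,0,0,0,0,0,0,0,0,0,0,0,0,0,0,0,0,0,0,0])

```text
clock: 8.8
position: [479.9, -175.7, 69.2]
tcp_rot: [[-0.974, 0.067, 0.217], [0.065, 0.998, -0.015], [-0.217, -0.0, -0.976]]
ft_force: [-0.3, 1.6, -0.3]
opening: -0.0
grip_force: 0.0
```

```bash
python3 go.py -105.6 72 58.5 0.217
```

```text
pos [ 479.9 -175.7   69.2] target [ 481.8 -177.1   58.5] shift(tool) [ 0.3 -1.2 10.9] shift(goal) [ 0.3 -1.2 10.9] turn [-0.     0.002  0.001]
q [-0.18  0.16  0.55  2.09 -0.23  0.71  2.02] t 8.8 F [-0.3  1.6 -0.3] open -0.019843859290899452
```

Emit:
drive_tool(steps=[0,0,0,0,-1,3,0,0,0,0,0,0,3,0,0,0,0,0,0,3,0,0,0,0,0,0,2,0,0,0,0,0,0,0,0,0,0,0,0,0,0,0,0,0,0,0,0,0,0])

```text
clock: 9.5
position: [481.7, -176.7, 57.9]
tcp_rot: [[-0.974, 0.067, 0.216], [0.065, 0.998, -0.014], [-0.216, 0.0, -0.976]]
ft_force: [-1.5, 0.5, 2.2]
opening: 0.1
grip_force: 0.9
```

Emit:
drive_tool(steps=[0,0,0,0,0,1,0,0,0,0,0,0,1,0,0,0,0,0,0,0,0,0,0,0,0,0,0,0])

```text
clock: 9.9
position: [482.2, -176.7, 55.9]
tcp_rot: [[-0.974, 0.067, 0.216], [0.065, 0.998, -0.014], [-0.216, 0.0, -0.976]]
ft_force: [-2.3, 0.8, 3.3]
opening: -0.3
grip_force: 1.7
```

Emit:
drive_tool(steps=[0,0,0,0,0,1,0,0,0,0,0,0,1,0,0,0,0,0,0,0,0,0,0,0,0,0,0,0])

```text
clock: 10.3
position: [482.6, -176.8, 54.4]
tcp_rot: [[-0.974, 0.067, 0.216], [0.065, 0.998, -0.014], [-0.216, 0.0, -0.976]]
ft_force: [-7.5, 1.9, 12.9]
opening: 0.3
grip_force: 6.7
```

```bash
python3 go.py -105.6 72 58.5 0.217
```

```text
pos [ 482.6 -176.8   54.4] target [ 481.8 -177.1   58.5] shift(tool) [-0.1 -0.3 -4.2] shift(goal) [-0.1 -0.3 -4.2] turn [0.001 0.001 0.   ]
q [-0.16  0.2   0.54  2.1  -0.26  0.68  2.05] t 10.3 F [-7.5  1.9 12.9] open 0.2821947595254984
```

Emit:
drive_tool(steps=[0,0,0,0,0,-3,0,0,0,0,0,0,-12,0,0,0,0,0,0,-25,0,0,0,0,0,-30,0,0,0,0,0,0,-40,0,0,0,0,0,0,-40,0,0,0,0,0,0,-30,0,0,0,0,0,0,0,0,0])

```text
clock: 11.1
position: [463.3, -321.3, 94.1]
tcp_rot: [[-0.974, 0.073, 0.216], [0.071, 0.997, -0.019], [-0.217, -0.003, -0.976]]
ft_force: [-0.5, 0.1, -0.4]
opening: 0.1
grip_force: 0.0
```

Emit:
drive_tool(steps=[0,0,0,0,0,0,0,0,0,0,0,0,0,0,0,0,0,0,0,0,0])

```text
clock: 11.4
position: [465.2, -314.4, 93.0]
tcp_rot: [[-0.974, 0.065, 0.216], [0.063, 0.998, -0.013], [-0.216, 0.001, -0.976]]
ft_force: [1.4, -0.4, 0.1]
opening: -0.0
grip_force: 0.0
```

```bash
python3 go.py -105.6 -70 58.5 0.217
```

```text
pos [ 465.2 -314.4   93. ] target [ 472.3 -318.7   58.5] shift(tool) [ 0.3 -3.9 35.3] shift(goal) [ 0.2 -3.9 35.3] turn [0.001 0.001 0.002]
q [ 0.06  0.27  0.63  1.93 -0.38  0.84  2.4 ] t 11.4 F [ 1.4 -0.4  0.1] open -0.00978842130803215
```

Emit:
drive_tool(steps=[0,0,0,0,-2,10,0,0,0,0,0,0,10,0,0,0,0,0,0,5,0,0,0,0,0,0,0,0,0,0,0,0,0,0,0,0,0,0,0,0,0,0,0,0,0,0,0,0,0])

```text
clock: 12.1
position: [470.1, -318.5, 68.9]
tcp_rot: [[-0.974, 0.067, 0.216], [0.065, 0.998, -0.015], [-0.217, -0.0, -0.976]]
ft_force: [-0.3, 0.2, 0.4]
opening: -0.3
grip_force: 0.0
```

```bash
python3 go.py -105.6 -70 58.5 0.217
```

```text
pos [ 470.1 -318.5   68.9] target [ 472.3 -318.7   58.5] shift(tool) [ 0.1 -0.1 10.7] shift(goal) [ 0.1 -0.1 10.7] turn [-0.     0.001  0.   ]
q [ 0.09  0.32  0.61  1.94 -0.43  0.8   2.44] t 12.1 F [-0.3  0.2  0.4] open -0.26336326301376406
```

Emit:
drive_tool(steps=[0,0,0,0,0,3,0,0,0,0,0,0,3,0,0,0,0,0,0,3,0,0,0,0,0,0,2,0,0,0,0,0,0,1,0,0,0,0,0,0,0,0,0,0,0,0,0,0,0])

```text
clock: 12.8
position: [472.5, -318.3, 56.9]
tcp_rot: [[-0.974, 0.067, 0.216], [0.065, 0.998, -0.014], [-0.216, 0.0, -0.976]]
ft_force: [-1.3, 1.3, 3.3]
opening: 0.0
grip_force: 1.4
```

Emit:
drive_tool(steps=[0,0,0,0,0,1,0,0,0,0,0,0,1,0,0,0,0,0,0,0,0,0,0,0,0,0,0,0])

```text
clock: 13.2
position: [472.9, -318.4, 54.9]
tcp_rot: [[-0.974, 0.067, 0.216], [0.065, 0.998, -0.014], [-0.216, 0.0, -0.976]]
ft_force: [-2.6, 1.8, 4.4]
opening: -0.1
grip_force: 2.2
```

Emit:
drive_tool(steps=[0,0,0,0,0,1,0,0,0,0,0,0,0,0,0,0,0,0,0,0,0])

```text
clock: 13.5
position: [473.0, -318.5, 54.6]
tcp_rot: [[-0.974, 0.067, 0.216], [0.065, 0.998, -0.014], [-0.217, 0.001, -0.976]]
ft_force: [-7.0, 4.4, 12.9]
opening: 0.2
grip_force: 7.0
```

Hard stop reached at the same depth as the power key. Now I'll lift clear and check.

Emit:
drive_tool(steps=[0,0,0,0,0,-3,0,0,0,0,0,0,-12,0,0,0,0,0,0,-25,0,0,0,0,20,20,-40,0,0,0,0,20,40,-30,0,0,0,0,0,45,-20,0,0,0,0,0,45,0,0,0,0,0,0,45,0,0])

```text
clock: 14.3
position: [421.3, -121.3, 172.4]
tcp_rot: [[-0.973, 0.068, 0.22], [0.066, 0.998, -0.015], [-0.221, 0.0, -0.975]]
ft_force: [-0.2, 0.8, -1.3]
opening: -0.0
grip_force: 0.0
```

Emit:
drive_tool(steps=[0,0,0,0,45,0,0,0,0,0,0,45,0,0,0,0,0,0,0,0,0,0,0,0,0,0,0,0,0,0,0,0,0,0,0])

```text
clock: 14.8
position: [426.9, -33.8, 170.7]
tcp_rot: [[-0.974, 0.068, 0.216], [0.067, 0.998, -0.015], [-0.217, -0.0, -0.976]]
ft_force: [-0.3, 0.5, 0.2]
opening: 0.4
grip_force: 0.0
```

```bash
python3 - <<'E'
from rig import arm
import cv2,numpy as np
g=arm.grab_frame("top")["image"]; f=arm.grab_frame("side")["image"]
z=lambda i,r,c:cv2.resize(i[r:r+120,c:c+130],(390,360),interpolation=cv2.INTER_CUBIC)
cv2.imwrite("pics/end.png",np.hstack([z(g,142,300),z(f,112,235)]))
E
```

```text
(no output)
```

View pics/end.png

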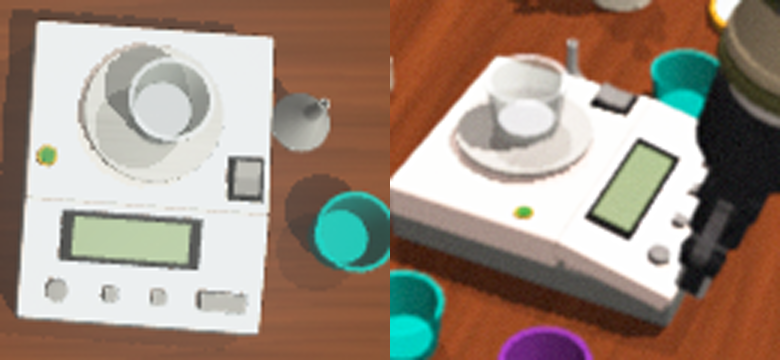

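The rocker (245,178) is on and all four keys in row ~295 are up. The jar and funnel have not moved, and the arm is touching nothing.

```bash
python3 -c "
from rig import arm
print(arm.finish_job())"
```

```text
the job is handed in; nothing more can be done
None
```

The job is handed in at about 15 s on the robot's clock: I switched the mains rocker on, then pressed the power key and the tare key in that order, each down to its stop (about 15 N at most) and let up, with the jar, the funnel and the small keys left alone.

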